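# Tighten the screw clamp on the flow cell

### The job

Two small screw clamps stand on the bench and a round metal flow cell sits loose in one of them. Turn the T-handle of that clamp clockwise until the resistance rises and its sprung pad presses firmly on the cell, with the spring about half compressed and never driven to its end stop, then let go. Leave the empty clamp's handle as it is.

Things in the scene. Friction and masses are not known exactly. Their poses are not given: they have to be found in the camera images.
- flow_cell: part to clamp: bare-metal disc 50 mm across, 24 mm high, two brass nipples along its y. Origin centre of underside, z up. It sits loose between low stops under the screw of one of two alike fixed grey C-shaped clamps (base 125 x 90 mm, arm top 105 mm above the bench, column on the side away from the robot, yaw within 20 degrees).
- loaded_handle (a point): centre of the T-handle of the clamp holding the cell, on its vertical screw axis, 145 mm above the bench. Steel bar along the point's x (z up, turns with it), 14 mm wide, 16 mm high, 105 mm long; grip across its middle from above: below it 25 mm of 11 mm shaft are free. Clockwise from above tightens; the handle keeps its height and stays where left. Turning friction 0.10 Nm, then the spring's.
- loaded_pad (a joint): how far the loaded clamp's sprung rubber pad (33 mm disc) is pushed up towards its ram, m: 0 hanging free, 0.009 at the end stop (no gap left between pad and ram). The ram sinks 7 mm per radian of handle turn. The pad starts 1 to 4 mm above the cell, so 0.15 to 0.6 rad turn freely; then this grows 0.007 per rad, spring 2.7 N per mm, adding 0.13 Nm per rad at the handle.
- spare_handle_end (a point): centre of one ball end of the T-handle of the other, empty clamp, 43 mm from its screw axis, 145 mm above the bench. That handle turns just as easily and is not to be turned.
Things that resemble listed ones, but are neither listed nor needed, are in the scene too. Several things have the shape of the flow_cell; the one meant has the colours described above.

How it is judged (in metres and radians):
At the end, for the whole second after the job is handed in: The flow cell lies flat (within 6 degrees) and at rest under the screw (within 8 mm), and the pad's spring is pressed in by 2.5 to 8.3 mm of its 9 mm (value of joint loaded_pad between 0.0025 and 0.0083 m and horizontal distance between flow_cell and loaded_handle below 0.008 m and angle between flow_cell's own z axis and vertical below 0.1 rad and linear speed of flow_cell below 0.01 m/s); the robot touches nothing.
It fails at once if the pad's spring was driven to its end stop (more than 8.3 mm) (value of joint loaded_pad above 0.0083 m).
It fails at once if the empty clamp's handle was turned (its end moved more than 15 mm) (distance of spare_handle_end from where it was at the start of the episode above 0.015 m).
It also fails if it takes over 37 s, if anything falls off the work surface, if the arm or the gripper's body presses on something with over 40 N, if the wrist force passes 120 N, or if a joint passes its speed limit or range.

### The arm

A 6-joint arm with a two-finger parallel gripper is mounted at the origin on a cart in front of the work surface, level with it; the furniture and walls round the work are solid. World frame = base frame: x ahead of the robot, y to its left, z up, the work surface at z = 0. Lengths are in mm, angles in rad, forces in N, time in s.
With the tool pointing down it reaches from about 350 to 875 mm from the base axis. Payload 4.2 kg.
Tool frame: the origin (TCP) lies between the finger pads; the fingertips stand 11 mm ahead of it and the grasp point (between the pads) lies 8 mm behind it; z points along the fingers, y is the direction in which the jaws open and shut (so a half turn about z gives the same grasp; the last joint's range is limited). The gripper opens to 85 mm and grips with 20 to 120 N. Pads are 22 mm wide; open, the fingers measure 114 mm over their backs; the gripper's body (76 mm by 85 mm) begins 54 mm behind the grasp point. The pads swing forward as they close: fully open they stand 13 mm farther back than shut.
Start: joints at [-0.885, 0.385, 0.008, 0, -1.194, -0.259], TCP at [258.737, -568.906, 242.312] pointing down, gripper open.
Joint ranges: [-3.14, 3.14], [-1.21, 2.06], [-1.07, 1.41], [-3.16, 2.05], [-2.99, -0.16], [-3.1, 3.1]. Speed limits (rad/s): [2.79, 2.79, 3.14, 3.14, 3.14, 3.14].

### API

Orientations are given as a unit quaternion [x, y, z, w].
In Python, from bench import * gives the robot as it stands.
- The arm moves only by the tool servo_tool, never from a script. Its argument "rows" is a list of rows, each a list of 7 numbers: the opening, from 0 (shut) to 1 (fully open), then the shift along the tool's x, y, z in cm, then the turn, a rotation vector about the tool's x, y, z in degrees. A call has 1 to 12 rows; each row shifts and turns the commanded pose from where the row before left it, along the tool's axes as they then stand; what a row does not reach is not made up. A row lasts 1/10 s, in which the tool goes at most 50 mm and 8.59 degrees, less where a joint would pass 70% of its speed; a pose out of reach is approached as far as the arm can. A call is refused whole if a number of a shift passes 5 or a number of a turn 8.59, either way. A call with a gripper value outside its range is refused whole. The fingers move at their own pace and stop on an object; the grip force is fixed at half the most. Time passes only in rows, so rows that do not move let the fingers close. It gives the time, the measured TCP pose, the force and the opening at its end, in the units of the state.
- read_state(): the state, without advancing time (a new reading comes with each control period).
- get_image(name): name is "scene" or "top" or "wrist"; returns a dict with "image" (384x512x3 uint8, red, green, blue), "mtx" (3x3 intrinsics, pixels), "extrinsics" (4x4, takes a point from camera to world coordinates). Camera axes: x right, y up, looking along -z (the intrinsics and any distortion apply to the point x, -y, -z); pixel columns grow to the right and rows downward; lengths in mm; the calibration is good to about 2 mm. The wrist camera is an equidistant fisheye: a pixel r from the principal point sees the ray r / f radians off the axis. A picture is of the moment at which its call begins. There is no depth.
- job_done(): hands the job in, once; it reports no verdict.
The state is a dict: "clock": time; "joints": joint angles; "joint_vel": joint speeds; "joint_efforts": joint torques, N m; "position": TCP position; "ee_rot": TCP orientation; "contact_force": force on the tool from outside, world axes, zero at the start; "wrist_torque": the same for the moment, N m; "gripper_width": finger opening in mm.
Only numpy, scipy, OpenCV 4.12 (cv2) and the standard library are available. Lean on these libraries where they do the work, as an engineer would, in place of code of your own. Each camera call takes 0.05 s, during which the arm holds its last target. There are 200 camera calls.

## Working session

There is one attempt and no reset: what is moved stays moved. The work goes in short steps, Python scripts to look and compute and a tool call to move; the robot and the scene stay as the last step left them, time stands still between calls to the robot, and variables do not carry over. Pictures are saved under pics/ and viewed, about 8 in all and at most 12, crops included, and the job is handed in when it is done.

Besides the shell and the picture viewer there is one more tool, called after ">>>" as name(argument=value, ...) on one line, values as JSON. servo_tool: Moves the arm, as the interface text tells. Its arguments: {"type":"object","properties":{"rows":{"type":"array","items":{"type":"array","items":{"type":"number"}}}},"required":["rows"]}

```bash
mkdir -p pics; ls; python3 - <<'E'
from bench import *
import cv2,numpy as np
ims=[]
for n in("scene","top"):
    d=get_image(n);cv2.imwrite(f"pics/{n}0.png",d["image"][:,:,::-1]);np.savez(f"{n}0.npz",**d)
    print(n,d["mtx"].round(1).tolist(),d["extrinsics"].round(3).tolist(),[k for k in d])
s=read_state();print(s)
E
```

```text
pics
scene [[446.8, 0.0, 260.9], [0.0, 446.8, 186.4], [0.0, 0.0, 1.0]] [[-0.847, 0.404, -0.347, 219.792], [-0.532, -0.658, 0.532, 544.133], [-0.013, 0.635, 0.772, 799.108], [0.0, 0.0, 0.0, 1.0]] ['image', 'mtx', 'extrinsics']
top [[392.6, 0.0, 257.6], [0.0, 392.6, 196.1], [0.0, 0.0, 1.0]] [[0.026, 0.981, -0.191, 376.179], [-1.0, 0.023, -0.017, 59.636], [-0.013, 0.191, 0.981, 987.366], [0.0, 0.0, 0.0, 1.0]] ['image', 'mtx', 'extrinsics']
{'clock': 0.1, 'joints': array([-8.85418379e-01,  3.85466570e-01,  6.76554613e-03, -4.34578552e-04,
       -1.19402580e+00, -2.58595693e-01]), 'joint_vel': array([ 0.00112361, -0.00150785,  0.00303918,  0.00159598, -0.00013658,
        0.00014762]), 'joint_efforts': array([-5.19767382e-04, -3.93319488e+01,  1.88927954e+01,  4.19793338e+00,
       -2.58954686e-03,  2.78287260e-06]), 'position': array([ 258.5174502 , -568.47181827,  241.34012625]), 'ee_rot': array([-2.11696897e-01,  9.77334872e-01,  9.51543947e-04, -2.58968994e-04]), 'contact_force': array([ 0.07400067,  0.26977508, -0.272763  ]), 'wrist_torque': array([-0.08065381, -0.00384648, -0.06433511]), 'gripper_width': 85.28097176271875}
```

View pics/scene0.png

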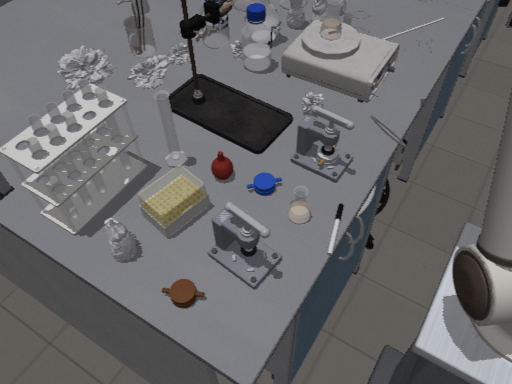

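View pics/top0.png

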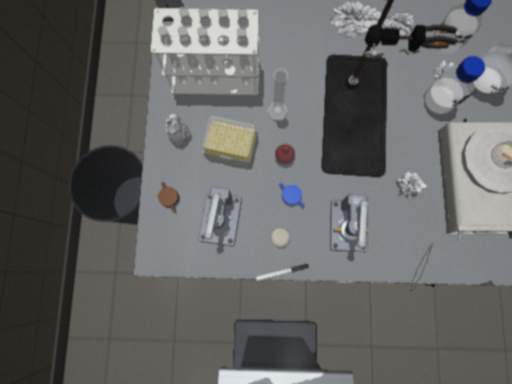

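Candidates: the clamp at scene (322,145) / top (350,222) has a metal disc with brass nipples. The clamp at scene (245,240) / top (220,215) looks empty. The blue (264,183) and brown (183,292) discs are distractors. I'll confirm this in an enlarged crop.

```bash
python3 - <<'E'
import cv2,numpy as np
s=cv2.imread("pics/scene0.png");t=cv2.imread("pics/top0.png")
f=lambda im,x,y:cv2.resize(im[y:y+75,x:x+100],(400,300),interpolation=cv2.INTER_CUBIC)
cv2.imwrite("pics/crop.png",np.vstack([np.hstack([f(s,275,95),f(s,200,205)]),np.hstack([f(t,300,185),f(t,170,180)])]))
E
```

```text
(no output)
```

View pics/crop.png

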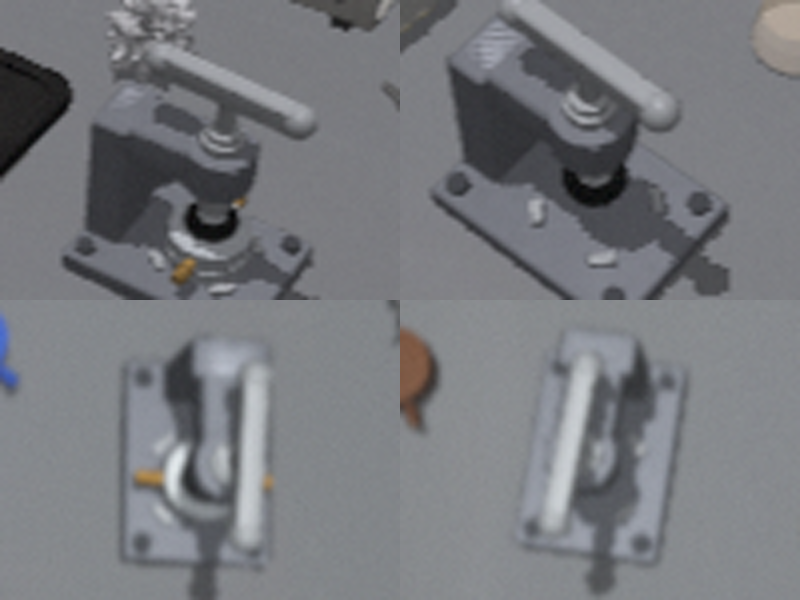

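The crop confirms it: the loaded clamp (left panels) holds a bare-metal disc with brass nipples, and the right one is empty. The loaded bar's ends are at top px about (364.5,203) and (361,244), and at scene px about (314.5,109) and (350,125.5).

```bash
cat >h.py <<'E'
import numpy as np,cv2
def ray(d,px):
    K=d["mtx"];E=d["extrinsics"]
    v=np.array([(px[0]-K[0,2])/K[0,0],-(px[1]-K[1,2])/K[1,1],-1.]);return E[:3,3],E[:3,:3]@v
def onz(d,px,z):
    o,v=ray(d,px);return o+v*(z-o[2])/v[2]
def tri(r1,r2):
    (a,u),(b,w)=r1,r2
    k=np.linalg.lstsq(np.c_[u,-w],b-a,rcond=None)[0];p,q=a+k[0]*u,b+k[1]*w
    return (p+q)/2,np.linalg.norm(p-q)
E
python3 - <<'E'
from h import *
t=np.load("top0.npz");s=np.load("scene0.npz")
for n,T,S,Z in(("loaded",[(364.5,203),(361.2,243.8)],[(314.5,108.8),(350,125.5)],145),("spare",[(170+188/4,180+63/4),(170+152/4,180+225/4)],[(200+115/4,205+10/4),(200+258/4,205+108/4)],145)):
    for d,P in((t,T),(s,S)):
        e=[onz(d,p,Z) for p in P];m=(e[0]+e[1])/2;v=e[1]-e[0]
        print(n,m.round(1),"len",np.linalg.norm(v).round(1),"ang",np.degrees(np.arctan2(v[1],v[0])).round(1),[x.round(0)for x in e])
    for a,b in zip(T,S): print(tri(ray(t,a),ray(s,b)))
E
```

```text
loaded [ 486.3 -153.4  145. ] len 88.9 ang 174.0 [array([ 530., -158.,  145.]), array([ 442., -149.,  145.])]
loaded [ 485.9 -151.8  145. ] len 89.8 ang 174.6 [array([ 531., -156.,  145.]), array([ 441., -148.,  145.])]
(array([ 531.23500402, -158.41795154,  142.86399229]), np.float64(0.7627523163708123))
(array([ 441.92131637, -149.19672838,  143.4272907 ]), np.float64(0.5179808454831554))
spare [494.4 171.  145. ] len 90.3 ang 170.3 [array([539., 163., 145.]), array([450., 179., 145.])]
spare [495. 172. 145.] len 84.6 ang 172.4 [array([537., 166., 145.]), array([453., 178., 145.])]
(array([539.46308313, 163.83234752, 140.42670959]), np.float64(0.5787446940690045))
(array([450.84754412, 178.73817231, 147.81136962]), np.float64(2.641912017344399))
```

>>> servo_tool(rows=[[1,-3.16,2.37,0.2,0,0,0],[1,-3.16,2.37,0.2,0,0,0],[1,-3.16,2.37,0.2,0,0,0],[1,-3.16,2.37,0.2,0,0,0],[1,-3.16,2.37,0.2,0,0,0],[1,-3.16,2.37,0.2,0,0,0],[1,-3.16,2.37,0.2,0,0,0],[1,-3.16,2.37,0.2,0,0,0],[1,-3.16,2.37,0.2,0,0,0],[1,-3.16,2.37,0.2,0,0,0],[1,-3.16,2.37,0.2,0,0,0],[1,-3.16,2.37,0.2,0,0,0]])

```text
clock: 1.3
position: [486.4, -151.4, 218.0]
ee_rot: [-0.212, 0.977, 0.0, -0.0]
contact_force: [0.3, 0.2, -0.2]
gripper_width: 85.9
```

>>> servo_tool(rows=[[1,0,0,0,0,0,7.5],[1,0,0,0,0,0,7.5],[1,0,0,0,0,0,7.5],[1,0,0,0,0,0,7.7],[1,0,0,0,0,0,0],[1,0,0,0,0,0,0]])

```text
clock: 1.9
position: [486.0, -153.0, 218.1]
ee_rot: [0.049, 0.999, 0.0, -0.0]
contact_force: [-0.1, 0.5, 0.2]
gripper_width: 85.2
```

```bash
cat >st.py <<'E'
from bench import *
import numpy as np
from scipy.spatial.transform import Rotation as R
def st():
    s=read_state();M=R.from_quat(s["ee_rot"]).as_matrix()
    print("t",round(s["clock"],2),"pos",s["position"].round(1),"yawY",np.degrees(np.arctan2(M[1,1],M[0,1])).round(2),"z",M[:,2].round(3),"F",s["contact_force"].round(1),"T",s["wrist_torque"].round(2),"w",round(s["gripper_width"],1),"j6",s["joints"][5].round(2))
    return s,M
E
python3 - <<'E'
from st import *
import cv2
s,M=st()
d=get_image("wrist");np.savez("w1.npz",**d);cv2.imwrite("pics/w1.png",d["image"][:,:,::-1])
print(d["mtx"].round(1).tolist(),d["extrinsics"].round(3).tolist())
E
```

```text
t 1.9 pos [ 486.  -153.   218.1] yawY 84.41 z [-0.001  0.    -1.   ] F [-0.1  0.5  0.2] T [ 0.02 -0.01  0.01] w 85.2 j6 -1.68
[[297.3, 0.0, 249.8], [0.0, 297.3, 187.2], [0.0, 0.0, 1.0]] [[0.098, -0.957, -0.273, 416.009], [0.995, 0.094, 0.028, -146.373], [-0.001, -0.274, 0.962, 349.639], [0.0, 0.0, 0.0, 1.0]]
```

View pics/w1.png

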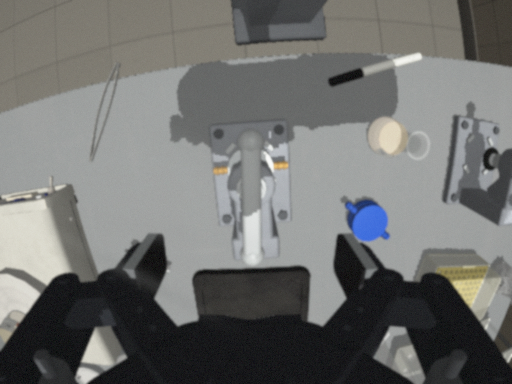

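The wrist view shows the loaded bar between ends at about (250,137) and (252,258), with brass nipples at (221,170) and (280,166) below it. I'll check the bar's midpoint through the fisheye, and print the joints.

```bash
python3 - <<'E'
from st import *
s,M=st();print(s["joints"].round(3))
d=np.load("w1.npz");K=d["mtx"];E=d["extrinsics"]
P=[]
for p in((250,137),(252,258)):
    v=np.array([p[0]-K[0,2],-(p[1]-K[1,2])]);r=np.hypot(*v);th=r/K[0,0]
    w=E[:3,:3]@np.r_[v/r*np.sin(th),-np.cos(th)];P.append(E[:3,3]+w*(145-E[2,3])/w[2])
P=np.array(P);v=P[1]-P[0];print(P.round(1),P.mean(0).round(1),np.linalg.norm(v),np.degrees(np.arctan2(v[1],v[0])))
E
```

```text
t 1.95 pos [ 486.  -153.1  218.1] yawY 84.38 z [-0.  0. -1.] F [0.  0.1 0.5] T [ 0.01 -0.    0.03] w 85.7 j6 -1.68
[ 0.014  0.209 -0.308 -0.    -1.055 -1.683]
[[ 438.3 -148.6  145. ]
 [ 531.7 -156.2  145. ]] [ 485.  -152.4  145. ] 93.70500929984945 -4.650086193411136
```

Wrist and overview measurements agree within 1.5 mm and 1°. For any gap of 1–4 mm, a turn of 1.13 rad (65°) leaves the pad at 3.9–6.9 mm. Descending and gripping now.

>>> servo_tool(rows=[[1,0,0,2.5,0,0,0],[1,0,0,2.5,0,0,0],[1,0,0,2,0,0,0],[1,0,0,1,0,0,0],[1,0,0,0,0,0,0],[0.5,0,0,0,0,0,0],[0.3,0,0,0,0,0,0],[0,0,0,0,0,0,0],[0,0,0,0,0,0,0],[0,0,0,0,0,0,0],[0,0,0,0,0,0,0],[0,0,0,0,0,0,0]])

```text
clock: 3.15
position: [486.6, -152.2, 139.0]
ee_rot: [0.05, 0.999, 0.001, 0.001]
contact_force: [-0.3, 5.2, 3.1]
gripper_width: 12.6
```

```bash
python3 -c "
from st import *
st()"
```

```text
t 3.15 pos [ 486.6 -152.2  139. ] yawY 84.27 z [ 0.001  0.001 -1.   ] F [-0.3  5.2  3.1] T [ 1.42  0.23 -0.02] w 12.6 j6 -1.68
```

>>> servo_tool(rows=[[0,0,0,0,0,0,3],[0,0,0,0,0,0,4],[0,0,0,0,0,0,4],[0,0,0,0,0,0,4],[0,0,0,0,0,0,3],[0,0,0,0,0,0,2],[0,0,0,0,0,0,0]])

```text
clock: 3.85
position: [486.5, -152.6, 139.0]
ee_rot: [0.223, 0.975, 0.0, 0.0]
contact_force: [-1.0, 3.5, 4.8]
gripper_width: 12.6
```

```bash
python3 -c "
from st import *
st()"
```

```text
t 3.85 pos [ 486.5 -152.6  139. ] yawY 64.26 z [ 0.001  0.    -1.   ] F [-1.   3.5  4.8] T [ 1.25  0.29 -0.08] w 12.6 j6 -2.03
```

>>> servo_tool(rows=[[0,0,0,0,0,0,3],[0,0,0,0,0,0,4],[0,0,0,0,0,0,4],[0,0,0,0,0,0,4],[0,0,0,0,0,0,3],[0,0,0,0,0,0,2],[0,0,0,0,0,0,0]])

```text
clock: 4.55
position: [486.3, -152.9, 139.0]
ee_rot: [0.388, 0.922, 0.0, 0.0]
contact_force: [-2.8, 3.2, 5.8]
gripper_width: 12.7
```

```bash
python3 -c "
from st import *
st()"
```

```text
t 4.55 pos [ 486.3 -152.9  139. ] yawY 44.3 z [ 0.  0. -1.] F [-2.8  3.2  5.8] T [ 0.87  0.45 -0.1 ] w 12.7 j6 -2.38
```

>>> servo_tool(rows=[[0,0,0,0,0,0,3],[0,0,0,0,0,0,4],[0,0,0,0,0,0,4],[0,0,0,0,0,0,2],[0,0,0,0,0,0,0]])

```text
clock: 5.05
position: [486.0, -153.1, 138.9]
ee_rot: [0.49, 0.872, -0.0, -0.0]
contact_force: [-2.8, 1.3, 5.5]
gripper_width: 13.1
```

```bash
python3 -c "
from st import *
st()"
```

```text
t 5.05 pos [ 486.  -153.1  138.9] yawY 31.31 z [-0. -0. -1.] F [-2.8  1.3  5.5] T [ 0.65  0.61 -0.01] w 13.1 j6 -2.61
```

>>> servo_tool(rows=[[0,0,0,0,0,0,3],[0,0,0,0,0,0,4],[0,0,0,0,0,0,3],[0,0,0,0,0,0,2],[0,0,0,0,0,0,0]])

```text
clock: 5.55
position: [485.8, -153.2, 138.9]
ee_rot: [0.578, 0.816, -0.0, -0.0]
contact_force: [-2.9, 1.7, 6.4]
gripper_width: 12.7
```

```bash
python3 - <<'E'
from st import *
import cv2
st()
a=get_image("wrist")["image"][:,:,::-1];b=get_image("scene")["image"][:,:,::-1]
f=lambda im,x,y,w,h:cv2.resize(im[y:y+h,x:x+w],(400,300),interpolation=cv2.INTER_CUBIC)
cv2.imwrite("pics/turned.png",np.hstack([f(a,0,0,512,384),f(b,275,95,100,75)]))
st()
E
```

```text
t 5.55 pos [ 485.8 -153.2  138.9] yawY 19.32 z [-0.001 -0.    -1.   ] F [-2.9  1.7  6.4] T [ 0.57  0.66 -0.04] w 12.7 j6 -2.82
t 5.65 pos [ 485.8 -153.2  139. ] yawY 19.33 z [-0.001 -0.    -1.   ] F [-2.8  1.9  5.9] T [0.6  0.77 0.  ] w 13.0 j6 -2.82
```

View pics/turned.png

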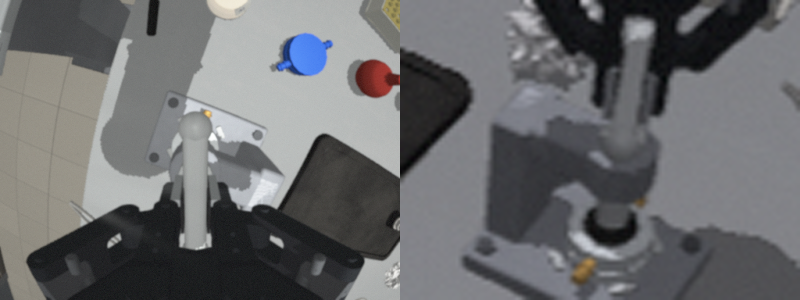

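The bar turned with the gripper, 65° in total. The ram has sunk and the pad is on the cell at right-panel (612,222). The wrist torque is too noisy to show the rise. I'll let go and lift.

>>> servo_tool(rows=[[0.3,0,0,0,0,0,0],[0.6,0,0,0,0,0,0],[0.8,0,0,0,0,0,0],[0.8,0,0,0,0,0,0],[0.8,0,0,-1,0,0,0],[0.8,0,0,-3,0,0,0],[0.8,0,0,-4,0,0,0],[0.8,0,0,-4,0,0,0],[0.8,-4,0,-3,0,0,0],[0.8,-4,0,0,0,0,0],[0.8,-4,0,0,0,0,0],[0.8,0,0,0,0,0,0]])

```text
clock: 6.85
position: [526.6, -269.7, 288.2]
ee_rot: [0.58, 0.814, -0.0, 0.0]
contact_force: [0.7, 1.1, -0.1]
gripper_width: 68.9
```

```bash
python3 - <<'E'
from st import *
import cv2
st()
f=lambda im,x,y,w,h:cv2.resize(im[y:y+h,x:x+w],(400,300),interpolation=cv2.INTER_CUBIC)
L=[]
for n,x,y in(("scene",275,95),("top",300,185)):
    d=get_image(n);np.savez(n+"1.npz",**d);L.append(f(d["image"][:,:,::-1],x,y,100,75))
s=cv2.imread("pics/scene0.png")
L2=[f(s,275,95,100,75),f(get_image("wrist")["image"][:,:,::-1],0,0,512,384)]
cv2.imwrite("pics/end.png",np.vstack([np.hstack(L),np.hstack(L2)]))
E
```

```text
t 6.85 pos [ 526.6 -269.7  288.2] yawY 19.03 z [ 0.    -0.001 -1.   ] F [ 0.7  1.1 -0.1] T [ 0.04  0.05 -0.03] w 68.9 j6 -2.61
```

View pics/end.png

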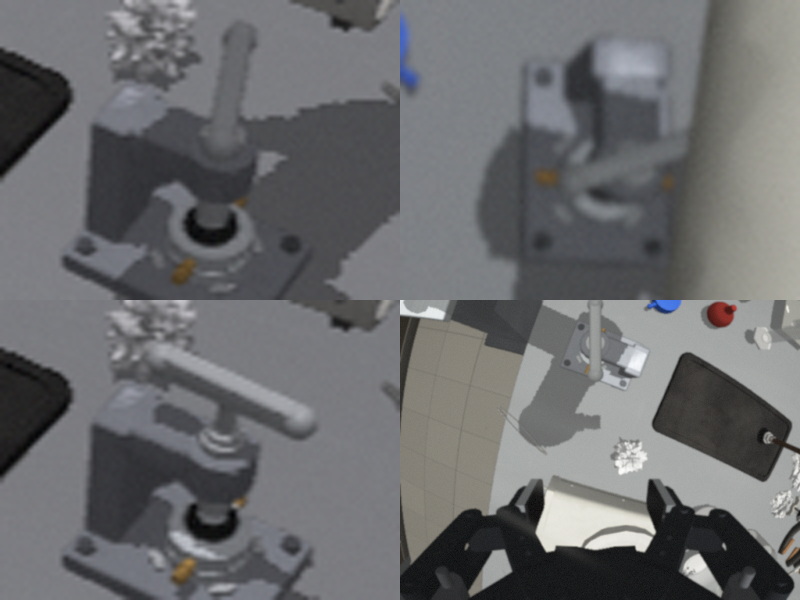

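After release (top left), the bar's ends are at scene crop (240,35) and (222,138). The cell is flat and centred, with the pad on it. Now a numeric check of the final bar angle.

```bash
python3 - <<'E'
from h import *
s=np.load("scene1.npz")
e=[onz(s,(275+x/4,95+y/4),145) for x,y in((240,35),(222,138))];v=e[0]-e[1]
print(np.mean(e,0).round(1),np.linalg.norm(v).round(1),np.degrees(np.arctan2(v[1],v[0])).round(1))
E
```

```text
[ 485.3 -154.9  145. ] 84.7 -70.2
```

The bar now stands at −70.2°, against −5.7° at the start. That is a 64.5–65° turn (1.13 rad), so the pad is in the allowed range for any gap of 1–4 mm.

```bash
python3 -c "
from bench import *
print(job_done())"
```

```text
the job is handed in; nothing more can be done
None
```

I gripped the T-handle of the clamp holding the bare-metal, brass-nippled cell, turned it 65° (1.13 rad) clockwise, let go, and moved clear. I handed the job in at about 7 s of the 37 s allowed.

**Turn:** The camera after release puts the bar at −70.2°, against −5.7° at the start, which matches the commanded turn. For any starting gap of 1–4 mm, that works out to 3.9–6.9 mm of spring compression, inside the 2.5–8.3 mm limits. I never measured the compression itself.

**Cell and empty clamp:** In the last picture the cell lies flat and centred under the pad, and the gripper touches nothing. I did not measure the cell's offset from the screw axis. The arm never went near the empty clamp, so I did not measure its handle again.

**Check that failed:** The wrist torque was too noisy to show the resistance rising. The amount of turn therefore rests on geometry, not on feel.

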